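# Hang the rinsed polishing wheel between its neighbours on the drying rack

### The job

Lift the polishing wheel with the orange handle out of the blue rinse tub and lower it through the gap between the two wheels already hanging on the drying rack, without knocking those or anything else out of place. Feel gently for the slot in the yellow spring strips, never bottoming them out hard, until the wheel's hanger bar has dropped fully home in the slot on both sides, then let go and leave it hanging upright and still.

Things in the scene. Friction and masses are not known exactly. Their poses are not given: they have to be found in the camera images.
- wheel_handle (a point): Grasp point of the wheel to hang (black rim, grey face): an upright flat orange tab, 24 mm wide (x), 10 thick (y: pinch across this), reaching 15 mm above and 59 below this point. x: along the hanger bar, y: disc's axle, z: up. Starts hanging upright in the tub. May be hung either way round.
- wheel_bar (a point): Middle of the underside of that wheel's hanger bar, 67 mm straight below wheel_handle, same axes. Bar 156 mm long (x), 7 wide (y), 8 high; end hooks point down 12 mm below the bar, inner faces 72 mm from the middle, and hang outside the rack or tub walls.
- wheel_disc (a point): Disc centre of that wheel, 60 mm below wheel_bar. Disc 76 mm across, 24 mm thick (y): its lowest point is 165 mm below wheel_handle. Whole wheel 0.28 to 0.46 kg.
- tub: Fixed blue rinse tub, 134 mm (x) by 110 (y); origin: middle of its underside. End walls at x = -62 and +62 mm, 10 thick, 130 high, each with a notch 10 wide and 10 deep at y = 0 that carries the wheel's bar at height 120; side walls 66 high. Lift the wheel at least 115 mm straight up to clear it.
- rack: Fixed drying rack, 160 mm (x) by 200 (y); origin: middle of its underside, z up. Wheels hang with the bar along x, disc in the middle. Aluminium combs along y at x = -62 and +62 mm (10 wide, tops at height 138) hold the neighbours at y = +35 and -35; between those the combs are open for 57 mm. More than 22 N of wheel on rack is too rough.
- bay (a point): Middle of the free bay (rack x = y = 0), 125 mm above the rack's underside: top height of two yellow strips at x = -50.5 and +50.5 mm (10 wide, 60 long, moving as one; 91 clear between). Both have one sharp slot, 10 wide, 10 deep, at the same y. They are clamped on by hand: the slot lies within 13 mm of this point along y, not reported; find it by feel.
- slot_floor (a point): Point 10 mm under bay: height of the slot's floor, where the underside of a bar that is home lies (115 mm above the rack's underside). The yellow strips are sprung: they stay up below about 6 N of push, then sink about 1 mm per 0.8 N and are hard against a stop after 8 mm (about 12 N).
- left_wheel_mid (a point): Disc centre of the loose neighbour with the green face (76 mm across, 16 thick), hanging at rack y = +35 mm. Its top stands 9 mm above the comb tops (22 above bay). Light touching is no harm. Leave it hanging as it is.
- right_wheel_mid (a point): The same for the neighbour with the red face, at rack y = -35 mm.
- tin_mid (a point): Centre of a loose closed tin of polish, 52 mm across, 60 mm high, standing on the table. Leave it alone.

How it is judged:
By the outcome, as a careful person would: the job done as asked, in the order asked, and still so for the second after the job is handed in, with the robot touching nothing.
It also fails if it takes over 69 s, if anything falls off the work surface, if the arm or the gripper's body presses on something with over 40 N, if the wrist force passes 120 N, or if a joint passes its speed limit or range.

### The arm

A 7-joint arm with a two-finger parallel gripper is mounted at the origin on the work surface. World frame = base frame: x ahead of the robot, y to its left, z up, the work surface at z = 0. Lengths are in m, angles in rad, forces in N, time in s.
With the tool pointing down it reaches from about 0.425 to 0.875 m from the base axis. Payload 4.7 kg.
Tool frame: the origin (TCP) lies between the finger pads; the fingertips stand 14 mm ahead of it and the grasp point (between the pads) lies 5 mm behind it; z points along the fingers, y is the line along which they close (so a half turn about z gives the same grasp; the last joint's range is limited). The gripper opens to 87 mm and grips with 3 to 60 N. Pads are 19 mm wide; open, the fingers measure 117 mm over their backs; the gripper's body (75 mm by 190 mm) begins 51 mm behind the grasp point.
Start: joints at [-1.095, 0.321, -0.07, 1.45, 0.023, 1.371, -0.057], TCP at [0.29, 0.582, 0.237] pointing down, gripper open.
Joint ranges: [-2.86, 2.86], [-0.3, 2.09], [-1.38, 1.24], [0.06, 2.45], [-1.56, 4.7], [0.09, 2.05], [-2.69, 2.69]. Speed limits (rad/s): [2.57, 2.57, 3.14, 3.14, 3.14, 3.14, 3.14].

### API

Orientations are given as a rotation vector (axis times angle).
In Python, from bench import ctrl gives the robot as it stands.
- The arm moves only by the tool step_arm, never from a script. Its argument "commands" is a list of rows, each an object with "travel": the shift along the tool's x, y, z in m, a list of three; "turn": the turn, a rotation vector about the tool's x, y, z in degrees, a list of three. A call has 1 to 5 rows; each row is the pose to reach, as a shift and turn from the pose commanded when the call began, along the tool's axes at that moment; what a row does not reach only later rows make up. A row lasts 1/10 s, in which the tool goes at most 50 mm and 8.59 degrees, less where a joint would pass 70% of its speed; a pose out of reach is approached as far as the arm can. A call with a gripper value outside its range is refused whole. "gripper" is the opening, from 0 (shut) to 1 (fully open), set as the call begins (left out, the last holds). The fingers move at their own pace and stop on an object; "force" is the grip in N (left out, the last holds). Time passes only in rows, so rows that repeat a pose let the fingers close. It gives the time, the measured TCP pose, the force, the opening and the grip force at its end, in the units of the state.
- ctrl.get_state(): the state, without advancing time (a new reading comes with each control period).
- ctrl.get_image(name): name is "scene" or "top"; returns the picture (420x560x3 uint8, red, green, blue); there is no depth.
- ctrl.camera_model(name): a dict with "fx", "fy", "cx", "cy" (pixels), "R" (3x3) and "t" (3): a world point X has camera coordinates R X + t. Camera axes: x right, y down, z forward; pixel columns grow to the right and rows downward; lengths in m; the calibration is good to about 2 mm. A picture is of the moment at which its call begins. camera_model takes no time and is no camera call.
- ctrl.close_job(): hands the job in; it is judged then, once.
The state is a dict: "time": time; "joint_positions": joint angles; "qd": joint speeds; "joint_torque": joint torques, N m; "position": TCP position; "tool_rot": TCP orientation; "ft_force": force on the tool from outside, world axes, zero at the start; "torque": the same for the moment, N m; "grip_width": opening from 0.0 (shut) to 1.0 (fully open); "grip_force": force on a finger pad.
Only numpy, scipy, OpenCV 4.12 (cv2) and the standard library are available. Lean on these libraries where they do the work, as an engineer would, in place of code of your own. Each camera call takes 0.05 s, during which the arm holds its last target. There are 200 camera calls.

## Working session

There is one attempt and no reset: what is moved stays moved. The work goes in short steps, Python scripts to look and compute and a tool call to move; the robot and the scene stay as the last step left them, time stands still between calls to the robot, and variables do not carry over. Pictures are saved under pics/ and viewed, at most 10 in all, crops included, and the job is handed in when it is done.

Besides the shell and the picture viewer there is one more tool, called by a JSON object that holds its "fn" and its "kwargs". step_arm: Moves the arm, as the interface text tells. Its arguments: {"type":"object","properties":{"commands":{"type":"array"},"gripper":{"type":"number"},"force":{"type":"number"}},"required":["commands"]}

```bash
mkdir -p pics
python3 - <<'E'
from bench import ctrl
import cv2,numpy as np
np.set_printoptions(precision=4,suppress=True)
for n in("scene","top"):
    im=ctrl.get_image(n);cv2.imwrite(f"pics/{n}0.png",im[:,:,::-1])
    m=ctrl.camera_model(n);print(n,m["fx"],m["fy"],m["cx"],m["cy"],-np.array(m["R"]).T@m["t"]);print(np.array(m["R"]))
print(ctrl.get_state())
E
```

```text
scene 440.7668085899364 440.7668085899364 281.42325931984647 214.88135342022147 [ 1.0653 -0.1083  0.7898]
[[ 0.2336  0.9722 -0.0161]
 [ 0.749  -0.1905 -0.6346]
 [-0.62    0.1362 -0.7727]]
top 544.6895595902021 544.6895595902021 278.79688155930967 210.8637780362214 [0.2863 0.0075 1.3398]
[[-0.0997 -0.995   0.0007]
 [-0.9707  0.0971 -0.2196]
 [ 0.2185 -0.0226 -0.9756]]
{'time': 0.1, 'joint_positions': array([-1.0949,  0.3218, -0.0701,  1.4515,  0.0226,  1.3708, -0.0569]), 'qd': array([-0.001 , -0.0021,  0.0009, -0.0038,  0.0004, -0.0011, -0.0009]), 'joint_torque': array([  0.0003, -49.2572,  -0.4053, -31.34  ,  -0.064 ,   0.0396,
         0.0001]), 'position': array([0.2894, 0.5815, 0.2356]), 'tool_rot': array([-0.7188, -3.0579,  0.0027]), 'ft_force': array([-0.2944, -0.2083,  0.1078]), 'torque': array([-0.0001, -0.028 ,  0.0012]), 'grip_force': 0.0, 'grip_width': 1.0000645665230594}
```

View pics/scene0.png

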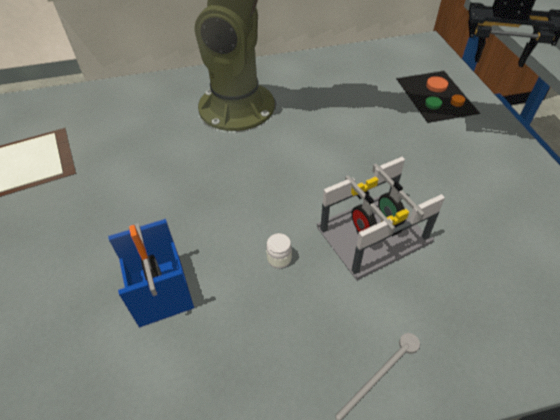

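View pics/top0.png

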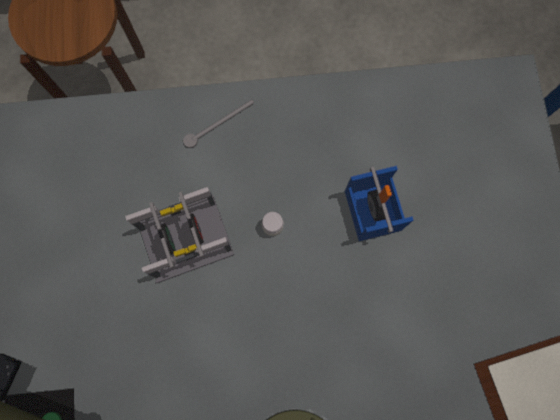

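The scene view shows the tub with the orange handle at about (140,245), the tin at (279,250) and the rack at (382,215). The top view shows the handle at (386,193), the tin at (272,224) and the yellow strips at (172,210) and (185,251). I'll crop closer and mask by colour.

```bash
cat > h.py <<'E'
import cv2,numpy as np
from bench import ctrl
np.set_printoptions(precision=4,suppress=True)
C={n:{k:np.array(v) for k,v in ctrl.camera_model(n).items()} for n in("scene","top")}
def ray(n,p):
    m=C[n];d=m["R"].T@np.array([(p[0]-m["cx"])/m["fx"],(p[1]-m["cy"])/m["fy"],1.]);return -m["R"].T@m["t"],d/np.linalg.norm(d)
def plane(n,p,z):
    o,d=ray(n,p);return o+d*(z-o[2])/d[2]
def proj(n,X):
    m=C[n];c=m["R"]@np.array(X)+m["t"];return np.array([m["fx"]*c[0]/c[2]+m["cx"],m["fy"]*c[1]/c[2]+m["cy"]])
def tri(a,b):
    (o,d),(q,e)=ray("scene",a),ray("top",b)
    s=np.linalg.lstsq(np.c_[d,-e],q-o,rcond=None)[0];A=o+s[0]*d;B=q+s[1]*e
    return (A+B)/2,np.linalg.norm(A-B)
def blobs(im,lo,hi,amin=15):
    h=cv2.cvtColor(im,cv2.COLOR_RGB2HSV);k=cv2.inRange(h,np.array(lo),np.array(hi))
    n,l,s,c=cv2.connectedComponentsWithStats(k)
    return [(s[i,4],c[i],cv2.boxPoints(cv2.minAreaRect(np.argwhere(l==i)[:,::-1].astype(np.float32)))) for i in range(1,n) if s[i,4]>=amin]
E
python3 - <<'E'
from h import *
I={n:cv2.imread(f"pics/{n}0.png")[:,:,::-1].copy() for n in C}
for n in I:
    for nm,lo,hi in(("orange",(5,170,90),(14,255,255)),("yellow",(22,150,90),(34,255,255)),("blue",(105,150,40),(125,255,255))):
        for a,c,b in blobs(I[n],lo,hi): print(n,nm,a,c,b.round(1).tolist())
def cr(n,x,y,w,h): return cv2.resize(I[n][y:y+h,x:x+w,::-1],(400,300),interpolation=cv2.INTER_CUBIC)
cv2.imwrite("pics/c1.png",np.vstack([np.hstack([cr("scene",90,215,133,100),cr("scene",315,150,133,100)]),np.hstack([cr("top",330,150,120,90),cr("top",120,180,120,90)])]))
E
```

```text
scene orange 78 [437.8846  84.141 ] [[426.6000061035156, 87.0999984741211], [428.79998779296875, 76.19999694824219], [447.3999938964844, 79.9000015258789], [445.20001220703125, 90.80000305175781]]
scene orange 77 [457.5584  98.8831] [[452.0, 95.0], [464.0, 95.0], [464.0, 105.0], [452.0, 105.0]]
scene orange 201 [137.8308 242.4627] [[127.5999984741211, 227.60000610351562], [133.3000030517578, 224.89999389648438], [147.89999389648438, 256.6000061035156], [142.10000610351562, 259.20001220703125]]
scene yellow 150 [368.5467 183.8533] [[357.6000061035156, 184.1999969482422], [375.6000061035156, 175.1999969482422], [379.6000061035156, 183.1999969482422], [361.6000061035156, 192.1999969482422]]
scene yellow 26 [353.4231 192.1538] [[349.6000061035156, 190.8000030517578], [352.79998779296875, 188.39999389648438], [357.0, 194.0], [353.79998779296875, 196.39999389648438]]
scene yellow 174 [398.8793 216.0345] [[386.79998779296875, 216.60000610351562], [406.0, 207.0], [410.3999938964844, 215.8000030517578], [391.20001220703125, 225.39999389648438]]
scene blue 270 [470.8259  51.7296] [[461.6000061
[... 835 characters left out ...]
0030517578, 216.39999389648438]]
top yellow 115 [184.6783 250.0609] [[173.10000610351562, 251.3000030517578], [194.60000610351562, 243.6999969482422], [196.39999389648438, 249.0], [174.89999389648438, 256.6000061035156]]
top blue 146 [553.1644 100.4521] [[545.0, 86.0], [559.0, 86.0], [559.0, 114.0], [545.0, 114.0]]
top blue 661 [393.18   199.9455] [[375.3999938964844, 171.1999969482422], [395.3999938964844, 164.89999389648438], [414.1000061035156, 224.60000610351562], [394.1000061035156, 230.89999389648438]]
top blue 1074 [364.8231 206.8184] [[343.6000061035156, 179.0], [372.3999938964844, 171.39999389648438], [388.70001220703125, 232.1999969482422], [359.79998779296875, 239.89999389648438]]
```

View pics/c1.png

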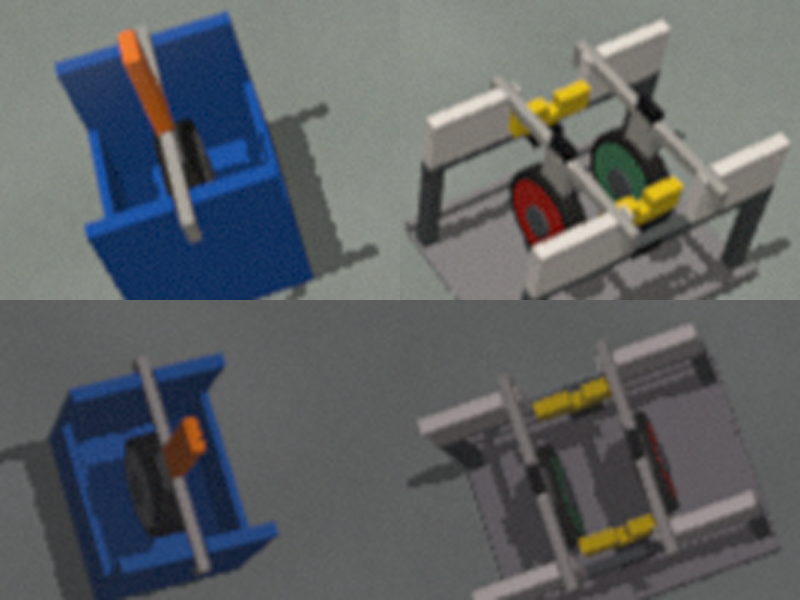

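The crop shows the bar in the tub running from (372,168) to (391,231) in the top view. The comb tops, the neighbours' bars and the yellow strips with a small slot in the middle of each are all clear. Next I'll turn these pixels into poses.

Run:
```python
from h import *
im=cv2.imread("pics/top0.png")[:,:,::-1].copy()
# bright mask in top: comb tops, bars
def cut(x,y): return ((x%400)*.3+(120 if x>=400 else 330), (y-300)*.3+(180 if x>=400 else 150))
g=cv2.cvtColor(im,cv2.COLOR_RGB2HSV)
k=((g[:,:,2]>125)&(g[:,:,1]<40)).astype(np.uint8)
n,l,s,c=cv2.connectedComponentsWithStats(k)
for i in range(1,n):
    if s[i,4]>25:
        p=np.argwhere(l==i)[:,::-1].astype(np.float32);r=cv2.minAreaRect(p);b=cv2.boxPoints(r)
        if 100<c[i][0]<420 and c[i][1]>140: print(s[i,4],c[i],[plane("top",q,.138)[:2].round(4).tolist() for q in b],b.round(1).tolist())
print("comb corners z.138")
P={}
for nm,x,y in(("UL",421,429),("UR",695,335),("LR",755,502),("LL",477,597)): P[nm]=plane("top",cut(x,y),.138)[:2];print(nm,P[nm])
print("len",np.linalg.norm(P["UL"]-P["UR"]),np.linalg.norm(P["LL"]-P["LR"]),"width",np.linalg.norm(P["UR"]-P["LR"]),"ctr",sum(P.values())/4)
d=P["UL"]-P["UR"]+P["LL"]-P["LR"];print("rack y dir deg",np.degrees(np.arctan2(d[1],d[0])))
for a,b in(((368.5,183.9),(171.1,209.1)),((398.9,216),(184.7,250.1))): print("yellow",tri(a,b),plane("top",b,.122))
print("slots top",plane("top",cut(577,401),.125),plane("top",cut(620,536),.125))
s0,s1=[((x-400)/3.008+315,y/3.008+150) for x,y in((552,113),(648,207))]
print("slots tri",tri(s0,cut(577,401)),tri(s1,cut(620,536)))
print("bars rack z.140",[plane("top",cut(*q),.140)[:2] for q in((505,380),(572,590),(604,345),(671,548))])
a,b=plane("top",cut(142,360),.128),plane("top",cut(204,570),.128)
print("tub bar",a,b,np.linalg.norm(a-b),(a+b)/2,np.degrees(np.arctan2(*(a-b)[1::-1])))
print("handle top z.202",plane("top",cut(195,433),.202),"tri",tri((137.8,242.5),(387.5,190.5)))
print("tin",plane("top",(273,222),.06), [plane("top",cut(*q),.130)[:2] for q in((80,394),(222,358),(95,600),(273,528))])
```

```text
108 [195.6574 192.713 ] [[0.614, 0.1931], [0.6288, 0.137], [0.6192, 0.1345], [0.6044, 0.1905]] [[182.89999389648438, 195.0], [207.10000610351562, 186.39999389648438], [208.5, 190.3000030517578], [184.3000030517578, 199.0]]
108 [137.6204 213.3426] [[0.5787, 0.3265], [0.5938, 0.2707], [0.5845, 0.268], [0.5695, 0.3237]] [[124.80000305175781, 215.8000030517578], [149.1999969482422, 206.89999389648438], [150.60000610351562, 210.8000030517578], [126.19999694824219, 219.60000610351562]]
305 [272.3344 221.1311] [[0.5564, 0.0155], [0.5521, -0.0273], [0.511, -0.0231], [0.5152, 0.0193]] [[263.0, 212.0], [282.0, 212.0], [282.0, 230.0], [263.0, 230.0]]
113 [213.1593 243.2035] [[0.494, 0.1613], [0.5084, 0.1063], [0.499, 0.1038], [0.4846, 0.1587]] [[200.5, 245.60000610351562], [224.60000610351562, 236.8000030517578], [226.0, 240.8000030517578], [201.89999389648438, 249.60000610351562]]
115 [154.2435 264.7391] [[0.4588, 0.2954], [0.4735, 0.2394], [0.4641, 0.2366], [0.4495, 0.2925]] [[141.0, 267.20001220703125], [165.89999389648438, 258.1000061035156], [167.39999389648438, 262.20001220703125], [142.5
[... 431 characters left out ...]
2 ]
slots top [0.5837 0.2197 0.125 ] [0.4876 0.1962 0.125 ]
slots tri (array([0.561 , 0.1862, 0.191 ]), np.float64(0.04465501902305717)) (array([0.5172, 0.2423, 0.0222]), np.float64(0.06395393712610105))
bars rack z.140 [array([0.5996, 0.2649]), array([0.4522, 0.2277]), array([0.6174, 0.1965]), array([0.4737, 0.1606])]
tub bar [ 0.6375 -0.2475  0.128 ] [ 0.486  -0.2689  0.128 ] 0.15309946987577536 [ 0.5618 -0.2582  0.128 ] 8.053553820146316
handle top z.202 [ 0.5637 -0.2593  0.202 ] tri (array([ 0.5692, -0.2594,  0.1738]), np.float64(0.00807272114258546))
tin [ 0.5471 -0.0056  0.06  ] [array([ 0.6169, -0.2009]), array([ 0.6329, -0.3026]), array([ 0.4726, -0.1923]), array([ 0.5097, -0.3194])]
```

```bash
cat >> h.py <<'E'
from scipy.spatial.transform import Rotation as Ro
def down(yaw): # tool z down, tool y at world angle yaw (deg)
    a=np.radians(yaw);y=np.array([np.cos(a),np.sin(a),0]);z=np.array([0,0,-1.]);return Ro.from_matrix(np.c_[np.cross(y,z),y,z])
def plan(p,R,tg):
    for q,yaw in tg:
        R2=down(yaw);print("travel",R.inv().apply(np.array(q)-p).round(4),"turn",np.degrees((R.inv()*R2).as_rotvec()).round(2));p,R=np.array(q),R2
E
python3 - <<'E'
from h import *
s=ctrl.get_state();R=Ro.from_rotvec(s["tool_rot"]);print(R.as_matrix())
plan(np.array([.29,.582,.237]),R,[((.42,.40,.28),27.25),((.53,.20,.28),-9),((.57,-.03,.28),-45.25),((.5625,-.2588,.28),-81.6)])
c=lambda x,y:((x%400)*.3+120,(y-300)*.3+180)
s0,s1=[((x-400)/3.008+315,y/3.008+150) for x,y in((552,113),(648,207))]
print("slots tri",tri(s1,c(577,401)),tri(s0,c(620,536)))
print("strip tri",tri((398.9,216),(171.1,209.1)),tri((368.5,183.9),(184.7,250.1)))
E
```

```text
[[-0.8953  0.4455 -0.0007]
 [ 0.4455  0.8953 -0.0016]
 [-0.0001 -0.0017 -1.    ]]
travel [-0.1975 -0.1051 -0.0428] turn [-0.1   0.04 36.29]
travel [-0.2282  0.0062  0.    ] turn [ 0.    0.   36.25]
travel [-0.2209  0.0755  0.    ] turn [ 0.    0.   36.25]
travel [-0.1664  0.1572  0.    ] turn [ 0.    0.   36.35]
slots tri (array([0.5879, 0.2252, 0.1135]), np.float64(0.007384528441913125)) (array([0.4904, 0.1993, 0.109 ]), np.float64(0.0013560910040070636))
strip tri (array([0.5886, 0.2272, 0.1226]), np.float64(0.005525226283599795)) (array([0.4911, 0.2022, 0.1198]), np.float64(0.004909942865625119))
```

{"fn": "step_arm", "kwargs": {"commands": [{"travel": [-0.04,-0.021,-0.009],"turn": [0,0,7.3]},{"travel": [-0.08,-0.042,-0.017],"turn": [0,0,14.5]},{"travel": [-0.12,-0.063,-0.026],"turn": [0,0,21.8]},{"travel": [-0.16,-0.084,-0.034],"turn": [0,0,29]},{"travel": [-0.1975,-0.105,-0.043],"turn": [-0.1,0,36.3]}], "gripper": 1}}

```text
time: 0.6
position: [0.4206, 0.3978, 0.2794]
tool_rot: [1.643, 2.677, 0.001]
ft_force: [0.6, 0.7, 0.7]
grip_width: 1.0
grip_force: 0.0
```

{"fn": "step_arm", "kwargs": {"commands": [{"travel": [-0.046,0.001,0],"turn": [0,0,7.2]},{"travel": [-0.092,0.0025,0],"turn": [0,0,14.5]},{"travel": [-0.137,0.004,0],"turn": [0,0,21.7]},{"travel": [-0.182,0.005,0],"turn": [0,0,29]},{"travel": [-0.228,0.006,0],"turn": [0,0,36.2]}]}}

```text
time: 1.1
position: [0.5297, 0.1983, 0.2792]
tool_rot: [-2.393, -2.035, -0.002]
ft_force: [0.0, 0.6, -0.5]
grip_width: 1.004
grip_force: 0.0
```

{"fn": "step_arm", "kwargs": {"commands": [{"travel": [-0.044,0.015,0],"turn": [0,0,7.2]},{"travel": [-0.088,0.03,0],"turn": [0,0,14.5]},{"travel": [-0.132,0.045,0],"turn": [0,0,21.7]},{"travel": [-0.176,0.06,0],"turn": [0,0,29]},{"travel": [-0.221,0.0755,0],"turn": [0,0,36.2]}]}}

```text
time: 1.6
position: [0.5693, -0.0317, 0.2789]
tool_rot: [-2.906, -1.191, -0.002]
ft_force: [1.2, 0.2, 0.4]
grip_width: 1.003
grip_force: 0.0
```

{"fn": "step_arm", "kwargs": {"commands": [{"travel": [-0.04,0.038,0],"turn": [0,0,8]},{"travel": [-0.08,0.076,0],"turn": [0,0,16]},{"travel": [-0.12,0.114,0],"turn": [0,0,24]},{"travel": [-0.1664,0.157,0],"turn": [0,0,32]},{"travel": [-0.1664,0.157,0],"turn": [0,0,36.4]}]}}

```text
time: 2.1
position: [0.5603, -0.2638, 0.2788]
tool_rot: [3.133, 0.216, 0.0]
ft_force: [0.1, -0.2, -0.3]
grip_width: 0.997
grip_force: 0.0
```

Run:
```python
from h import *
im=ctrl.get_image("scene");cv2.imwrite("pics/s1.png",cv2.resize(im[150:350,60:260,::-1],(600,600),interpolation=cv2.INTER_CUBIC))
s=ctrl.get_state();R=Ro.from_rotvec(s["tool_rot"]);print(s["position"],s["qd"],R.as_matrix(),s["joint_positions"])
# tip heights and predicted pixels of handle corners for a hypothesis
for X in((.5625,-.2588,.202),(.5625,-.2588,.128)): print(proj("scene",X),proj("top",X))
```

```text
[ 0.5591 -0.2683  0.2788] [-0.0369 -0.0394 -0.0339  0.0374  0.0375  0.0215  0.0336] [[ 0.9915  0.1303 -0.0001]
 [ 0.1303 -0.9915 -0.0045]
 [-0.0007  0.0045 -1.    ]] [-0.2048  0.2871  0.757   1.4925 -0.1935  1.438  -0.8833]
[131.0342 229.6687] [388.3591 190.4772]
[142.4021 254.4036] [382.0001 198.7466]
```

View pics/s1.png

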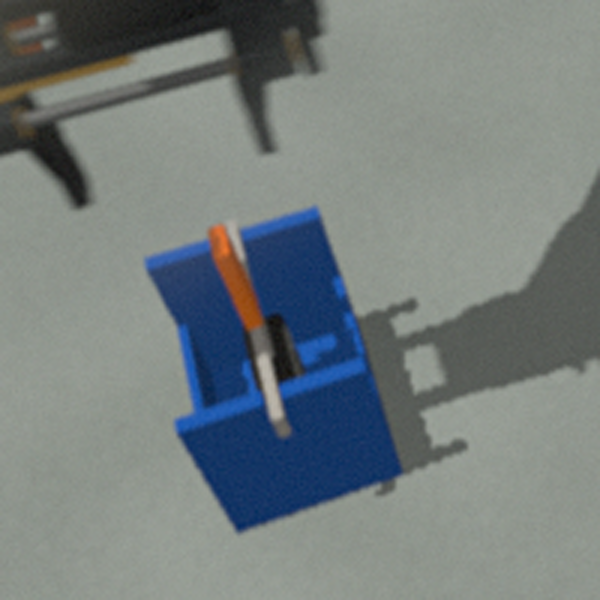

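The handle top is at about (133,227) in the scene view, within 3 px of where I predicted it. The open fingers are above the tub, slightly to one side. I'll let the arm settle before correcting.

{"fn": "step_arm", "kwargs": {"commands": [{"travel": [0,0,0],"turn": [0,0,0]},{"travel": [0,0,0],"turn": [0,0,0]},{"travel": [0,0,0],"turn": [0,0,0]}]}}

```text
time: 2.45
position: [0.563, -0.2565, 0.2786]
tool_rot: [-3.13, -0.237, -0.002]
ft_force: [0.4, -0.5, 0.1]
grip_width: 1.002
grip_force: 0.0
```

{"fn": "step_arm", "kwargs": {"commands": [{"travel": [0,0.002,0.03]},{"travel": [0,0.002,0.06]},{"travel": [0,0.002,0.085]},{"travel": [0,0.002,0.096]},{"travel": [0,0.002,0.096]}]}}

```text
$.commands[0]: bad value
```

{"fn": "step_arm", "kwargs": {"commands": [{"travel": [0,0,0]},{"travel": [0,0,0]},{"travel": [0,0,0]},{"travel": [0,0,0]},{"travel": [0,0,0]}], "gripper": 0.25, "force": 20}}

```text
$.commands[0]: bad value
```

Run:
```python
from h import *
im=ctrl.get_image("scene");cv2.imwrite("pics/s2.png",cv2.resize(im[150:350,60:260,::-1],(600,600),interpolation=cv2.INTER_CUBIC))
s=ctrl.get_state();print(s)
```

```text
{'time': 2.5, 'joint_positions': array([-0.214 ,  0.2831,  0.7465,  1.4945, -0.1951,  1.4394, -0.8817]), 'qd': array([ 0.0003, -0.0021,  0.0063, -0.0009,  0.004 , -0.0006, -0.0004]), 'joint_torque': array([  0.3905, -38.3008,   6.4699, -31.0784,  -0.0488,  -0.0376,
         0.0005]), 'position': array([ 0.563 , -0.2566,  0.2787]), 'tool_rot': array([-3.1304, -0.2367, -0.0021]), 'ft_force': array([ 0.0796, -0.4385,  0.1819]), 'torque': array([-0.0331,  0.1858, -0.    ]), 'grip_force': 0.0, 'grip_width': 1.0014410765433832}
```

View pics/s2.png

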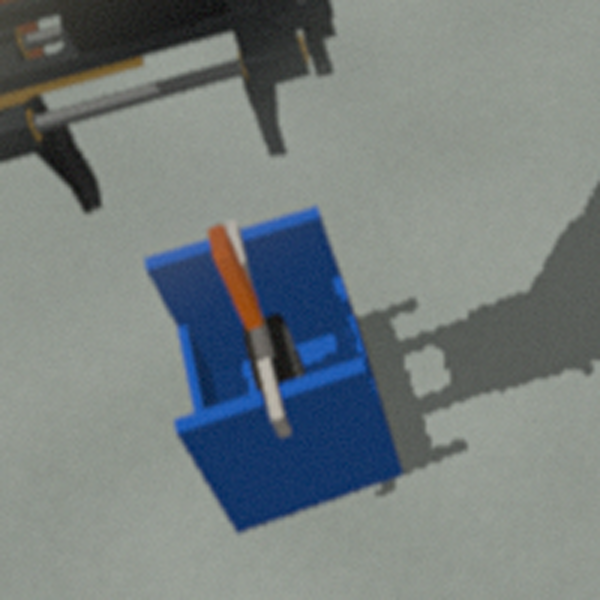

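The rows were refused because "turn" is required. The arm hasn't moved, and the picture shows it still above the tub. Sending again with turns.

{"fn": "step_arm", "kwargs": {"commands": [{"travel": [0,0.002,0.03],"turn": [0,0,0]},{"travel": [0,0.002,0.06],"turn": [0,0,0]},{"travel": [0,0.002,0.085],"turn": [0,0,0]},{"travel": [0,0.002,0.096],"turn": [0,0,0]},{"travel": [0,0.002,0.096],"turn": [0,0,0]}]}}

```text
time: 3.0
position: [0.5622, -0.2591, 0.1815]
tool_rot: [-3.13, -0.234, 0.002]
ft_force: [0.3, 0.3, 0.2]
grip_width: 1.001
grip_force: 0.0
```

{"fn": "step_arm", "kwargs": {"commands": [{"travel": [0,0,0],"turn": [0,0,0]},{"travel": [0,0,0],"turn": [0,0,0]},{"travel": [0,0,0],"turn": [0,0,0]}], "gripper": 0.25, "force": 20}}

```text
time: 3.3
position: [0.5634, -0.261, 0.1843]
tool_rot: [-3.133, -0.231, -0.006]
ft_force: [0.6, -1.1, -0.9]
grip_width: 0.809
grip_force: 0.0
```

Run:
```python
from h import *
out=[]
for n,(x,y) in(("scene",(70,190)),("top",(320,130))):
    im=ctrl.get_image(n);out.append(cv2.resize(im[y:y+130,x:x+130,::-1],(400,400),interpolation=cv2.INTER_CUBIC))
cv2.imwrite("pics/s3.png",np.hstack(out))
s=ctrl.get_state();print(s["position"],s["tool_rot"],s["grip_width"],s["ft_force"])
```

```text
[ 0.5631 -0.2609  0.1838] [-3.1323 -0.2311 -0.0044] 0.7201357028011747 [0.7053 0.1137 0.0326]
```

View pics/s3.png

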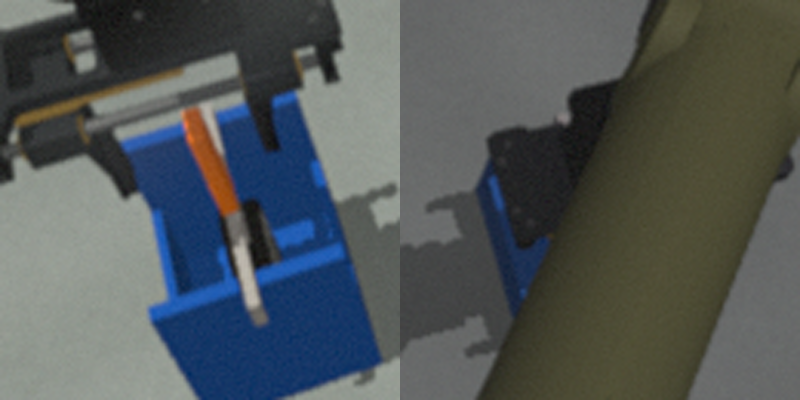

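The handle (left picture, top about (195,115)) lies between the fingers (tips about (125,195) and (270,150)). Closing is slow, so I'll triangulate the handle's top face and keep closing partway.

{"fn": "step_arm", "kwargs": {"commands": [{"travel": [0,0,0],"turn": [0,0,0]},{"travel": [0,0,0],"turn": [0,0,0]},{"travel": [0,0,0],"turn": [0,0,0]},{"travel": [0,0,0],"turn": [0,0,0]},{"travel": [0,0,0],"turn": [0,0,0]}]}}

```text
time: 3.9
position: [0.5627, -0.2606, 0.1829]
tool_rot: [-3.132, -0.231, -0.002]
ft_force: [-0.1, 0.3, -0.7]
grip_width: 0.291
grip_force: 0.0
```

Run:
```python
from h import *
print(tri((131.8,231.7),(387.45,190.35)),plane("top",(387.45,190.35),.202))
im=ctrl.get_image("scene");cv2.imwrite("pics/s4.png",cv2.resize(im[190:290,80:180,::-1],(600,600),interpolation=cv2.INTER_CUBIC))
s=ctrl.get_state();print(s["position"],s["tool_rot"],s["grip_width"],s["ft_force"])
print(proj("scene",s["position"]-[0,0,.014]),proj("scene",(.563,-.2575,.202)),proj("scene",(.563,-.2575,s["position"][2]-.014)))
```

```text
(array([ 0.564 , -0.2582,  0.1981]), np.float64(0.0008116369921944934)) [ 0.563  -0.2569  0.202 ]
[ 0.5627 -0.2606  0.1829] [-3.1319 -0.2311 -0.002 ] 0.27615434920933635 [0.1934 0.51   0.3009]
[135.2761 241.4719] [131.824  229.7463] [137.0949 241.2697]
```

View pics/s4.png

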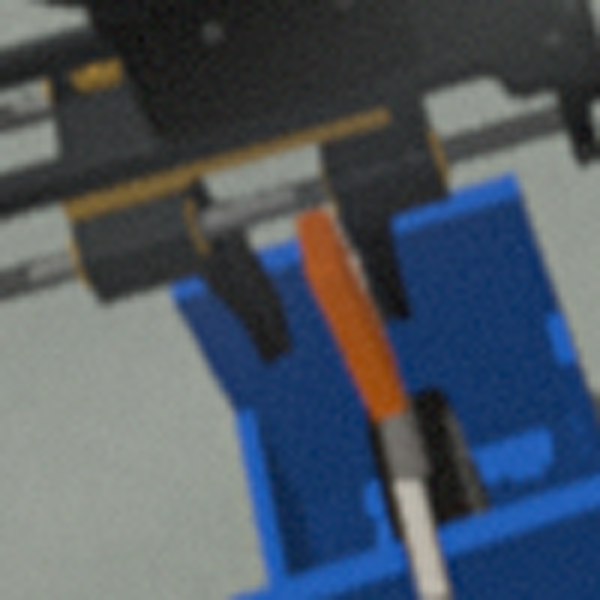

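The view shows the handle nearer the right finger: the gap is about 45 px on the left and 20 px on the right. That agrees with the triangulated offset, so I'll shift 2.5 mm in tool -y and close.

{"fn": "step_arm", "kwargs": {"commands": [{"travel": [0.001,-0.0025,0],"turn": [0,0,0]},{"travel": [0.001,-0.0025,0],"turn": [0,0,0]},{"travel": [0.001,-0.0025,0],"turn": [0,0,0]}]}}

```text
time: 4.25
position: [0.5634, -0.2578, 0.1829]
tool_rot: [-3.132, -0.232, -0.002]
ft_force: [0.4, 0.5, -0.3]
grip_width: 0.253
grip_force: 0.0
```

{"fn": "step_arm", "kwargs": {"commands": [{"travel": [0,0,0],"turn": [0,0,0]},{"travel": [0,0,0],"turn": [0,0,0]},{"travel": [0,0,0],"turn": [0,0,0]},{"travel": [0,0,0],"turn": [0,0,0]},{"travel": [0,0,0],"turn": [0,0,0]}], "gripper": 0, "force": 30}}

```text
time: 4.75
position: [0.5633, -0.2577, 0.1829]
tool_rot: [-3.131, -0.231, -0.002]
ft_force: [0.5, 0.7, 0.4]
grip_width: 0.114
grip_force: 30.0
```

{"fn": "step_arm", "kwargs": {"commands": [{"travel": [0,0,0],"turn": [0,0,0]},{"travel": [0,0,0],"turn": [0,0,0]},{"travel": [0,0,0],"turn": [0,0,0]},{"travel": [0,0,0],"turn": [0,0,0]}]}}

```text
time: 5.15
position: [0.5633, -0.2578, 0.1829]
tool_rot: [-3.132, -0.231, -0.002]
ft_force: [-0.2, 1.7, 1.8]
grip_width: 0.108
grip_force: 30.0
```

{"fn": "step_arm", "kwargs": {"commands": [{"travel": [0,0,-0.01],"turn": [0,0,0]},{"travel": [0,0,-0.025],"turn": [0,0,0]},{"travel": [0,0,-0.045],"turn": [0,0,0]},{"travel": [0,0,-0.065],"turn": [0,0,0]},{"travel": [0,0,-0.085],"turn": [0,0,0]}]}}

```text
time: 5.65
position: [0.5632, -0.2588, 0.2699]
tool_rot: [-3.133, -0.23, -0.003]
ft_force: [0.5, -0.2, -2.7]
grip_width: 0.111
grip_force: 30.0
```

{"fn": "step_arm", "kwargs": {"commands": [{"travel": [0,0,-0.025],"turn": [0,0,0]},{"travel": [0,0,-0.05],"turn": [0,0,0]},{"travel": [0,0,-0.07],"turn": [0,0,0]},{"travel": [0,0,-0.08],"turn": [0,0,0]},{"travel": [0,0,-0.08],"turn": [0,0,0]}]}}

```text
time: 6.15
position: [0.5635, -0.2591, 0.35]
tool_rot: [3.133, 0.23, 0.007]
ft_force: [0.9, 1.2, -3.4]
grip_width: 0.111
grip_force: 30.0
```

Run:
```python
from h import *
s=ctrl.get_state();R=Ro.from_rotvec(s["tool_rot"]);print(s["position"],s["tool_rot"],s["grip_width"],s["ft_force"],s["torque"],R.as_matrix(),s["joint_positions"])
y=-75.4
plan(s["position"],R,[((.575,-.05,.35),-79),((.56,.10,.35),-77),((.5385,.2135,.35),y)])
im=ctrl.get_image("scene");cv2.imwrite("pics/s5.png",cv2.resize(im[130:330,50:250,::-1],(600,600),interpolation=cv2.INTER_CUBIC))
```

```text
[ 0.5635 -0.2591  0.35  ] [3.1326 0.2304 0.0069] 0.11115841551886357 [ 0.9061  1.236  -3.3725] [-0.083   0.0667 -0.0831] [[ 0.9892  0.1463  0.0044]
 [ 0.1463 -0.9892 -0.0002]
 [ 0.0043  0.0009 -1.    ]] [-0.208   0.2697  0.759   1.3682 -0.1865  1.5715 -0.8922]
travel [ 0.042  -0.2051 -0.    ] turn [ 0.05 -0.25 -2.59]
travel [ 0.0139 -0.1501  0.    ] turn [ 0.  0. -2.]
travel [ 0.0046 -0.1154  0.    ] turn [ 0.   0.  -1.6]
```

View pics/s5.png

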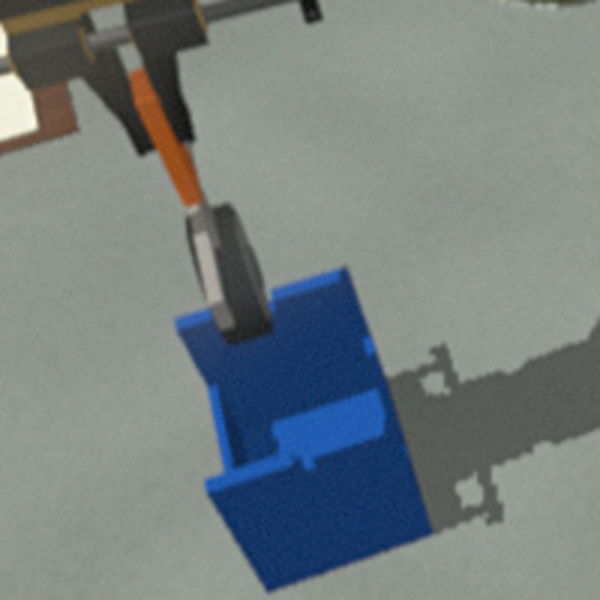

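The wheel is out of the tub, hanging upright at about (200,200) in the crop, and the tub is empty. The wrist reads 3.4 N. Now moving to a point above the rack.

{"fn": "step_arm", "kwargs": {"commands": [{"travel": [0.006,-0.03,0],"turn": [0,0,-0.5]},{"travel": [0.014,-0.07,0],"turn": [0,0,-1]},{"travel": [0.024,-0.115,0],"turn": [0,0,-1.5]},{"travel": [0.033,-0.16,0],"turn": [0,0,-2]},{"travel": [0.042,-0.205,0],"turn": [0,0,-2.6]}]}}

```text
time: 6.7
position: [0.5737, -0.0474, 0.3467]
tool_rot: [-3.126, -0.302, 0.001]
ft_force: [1.0, -0.5, -2.7]
grip_width: 0.113
grip_force: 30.0
```

{"fn": "step_arm", "kwargs": {"commands": [{"travel": [0.003,-0.04,0],"turn": [0,0,-0.4]},{"travel": [0.007,-0.075,0],"turn": [0,0,-0.8]},{"travel": [0.01,-0.105,0],"turn": [0,0,-1.2]},{"travel": [0.012,-0.13,0],"turn": [0,0,-1.6]},{"travel": [0.014,-0.15,0],"turn": [0,0,-2]}]}}

```text
time: 7.2
position: [0.5586, 0.1027, 0.3468]
tool_rot: [-3.12, -0.36, 0.002]
ft_force: [-0.8, 0.5, -4.2]
grip_width: 0.111
grip_force: 30.0
```

{"fn": "step_arm", "kwargs": {"commands": [{"travel": [0.001,-0.03,0],"turn": [0,0,-0.5]},{"travel": [0.002,-0.06,0],"turn": [0,0,-1]},{"travel": [0.004,-0.09,0],"turn": [0,0,-1.4]},{"travel": [0.0045,-0.113,0],"turn": [0,0,-1.7]},{"travel": [0.0045,-0.113,0],"turn": [0,0,-1.7]}]}}

```text
time: 7.7
position: [0.5367, 0.2165, 0.3469]
tool_rot: [-3.112, -0.413, 0.002]
ft_force: [-0.7, 0.4, -4.0]
grip_width: 0.11
grip_force: 30.0
```

{"fn": "step_arm", "kwargs": {"commands": [{"travel": [0,0,0],"turn": [0,0,0]},{"travel": [0,0,0],"turn": [0,0,0]},{"travel": [0,0,0],"turn": [0,0,0]},{"travel": [0,0,0],"turn": [0,0,0]}]}}

```text
time: 8.1
position: [0.5388, 0.2106, 0.3486]
tool_rot: [-3.115, -0.4, -0.002]
ft_force: [-0.8, -0.2, -2.6]
grip_width: 0.114
grip_force: 30.0
```

Run:
```python
from h import *
s=ctrl.get_state();R=Ro.from_rotvec(s["tool_rot"]);print(s["position"],s["tool_rot"],s["grip_width"],s["ft_force"],s["torque"],R.as_matrix(),s["joint_positions"])
plan(s["position"],R,[((.540,.211,.30),-75.3)])
im=ctrl.get_image("scene");cv2.imwrite("pics/s6.png",cv2.resize(im[70:270,290:490,::-1],(600,600),interpolation=cv2.INTER_CUBIC))
# orange tab lower part / disc position in scene for grasp check
for a,c,b in blobs(im,(5,170,90),(14,255,255)): print(a,c,b.round(1).tolist())
h=s["position"]+np.array([0,0,.004])
for d in(.015,0,-.059,-.063): print(d,proj("scene",h+[0,0,d]))
```

```text
[0.5388 0.2106 0.3486] [-3.115  -0.3999 -0.0025] 0.1135478716265689 [-0.8019 -0.2137 -2.5782] [-0.0155  0.1747  0.0618] [[ 0.9676  0.2526  0.0014]
 [ 0.2526 -0.9676  0.0012]
 [ 0.0017 -0.0008 -1.    ]] [-0.801   0.1376  0.4343  1.4657 -0.0584  1.5491 -1.6846]
travel [ 0.0012 -0.0001  0.0486] turn [-0.05 -0.1  -0.07]
97 [457.5567  99.3093] [[451.0, 95.0], [464.0, 95.0], [464.0, 105.0], [451.0, 105.0]]
300 [400.06   119.4133] [[387.79998779296875, 133.1999969482422], [399.3999938964844, 94.69999694824219], [411.3999938964844, 98.30000305175781], [399.79998779296875, 136.89999389648438]]
0.015 [404.1215  96.309 ]
0 [402.2622 104.1793]
-0.059 [395.5039 132.7858]
-0.063 [395.0752 134.6004]
```

View pics/s6.png

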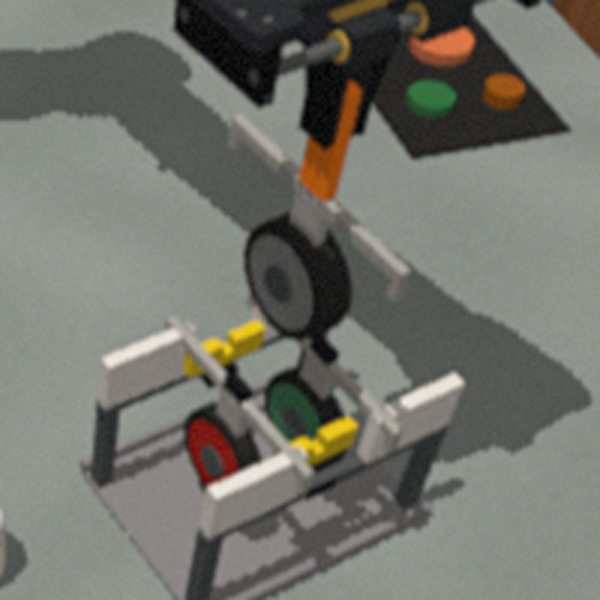

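The wheel hangs above the gap at about (300,270), with its disc between the green disc (295,405) and the red one (215,450). Both yellow strips show a slot near the middle. I'll lower to just above the strips.

{"fn": "step_arm", "kwargs": {"commands": [{"travel": [0.001,0,0.015],"turn": [0,0,0]},{"travel": [0.001,0,0.035],"turn": [0,0,0]},{"travel": [0.001,0,0.055],"turn": [0,0,0]},{"travel": [0.001,0,0.075],"turn": [0,0,0]},{"travel": [0.001,0,0.09],"turn": [0,0,0]}]}}

```text
time: 8.65
position: [0.5387, 0.2117, 0.256]
tool_rot: [-3.115, -0.403, 0.001]
ft_force: [-0.1, -0.0, -3.5]
grip_width: 0.115
grip_force: 30.0
```

{"fn": "step_arm", "kwargs": {"commands": [{"travel": [0,0,0.015],"turn": [0,0,0]},{"travel": [0,0,0.03],"turn": [0,0,0]},{"travel": [0,0,0.043],"turn": [0,0,0]},{"travel": [0,0,0.053],"turn": [0,0,0]},{"travel": [0,0,0.056],"turn": [0,0,0]}]}}

```text
time: 9.15
position: [0.539, 0.212, 0.2011]
tool_rot: [-3.115, -0.403, 0.0]
ft_force: [-0.4, -0.4, -2.8]
grip_width: 0.114
grip_force: 30.0
```

{"fn": "step_arm", "kwargs": {"commands": [{"travel": [0,0,0],"turn": [0,0,0]},{"travel": [0,0,0],"turn": [0,0,0]},{"travel": [0,0,0],"turn": [0,0,0]}]}}

```text
time: 9.45
position: [0.5401, 0.2124, 0.2034]
tool_rot: [-3.114, -0.403, -0.005]
ft_force: [-0.6, 0.4, -2.5]
grip_width: 0.109
grip_force: 30.0
```

Run:
```python
from h import *
s=ctrl.get_state();R=Ro.from_rotvec(s["tool_rot"]);print(s["position"],s["ft_force"],s["torque"],R.as_matrix()[:,2])
plan(s["position"],R,[((.540,.211,.193),-75.3)])
for i in range(4): ctrl.get_image("top"); print(ctrl.get_state()["ft_force"])
```

```text
[0.5401 0.2124 0.2034] [-0.6454  0.3789 -2.4645] [-0.0421  0.1402 -0.029 ] [ 0.0027  0.002  -1.    ]
travel [-0.0005  0.0013  0.0104] turn [-0.07 -0.18  0.04]
[ 0.7929 -0.295  -2.5554]
[-0.6311  0.8364 -3.105 ]
[-0.4229  0.3713 -3.2836]
[-0.4201  0.049  -2.4114]
```

{"fn": "step_arm", "kwargs": {"commands": [{"travel": [0,0.0015,0.004],"turn": [0,0,0]},{"travel": [0,0.0015,0.008],"turn": [0,0,0]},{"travel": [0,0.0015,0.011],"turn": [0,0,0]},{"travel": [0,0.0015,0.012],"turn": [0,0,0]}]}}

```text
time: 10.05
position: [0.5396, 0.2106, 0.1897]
tool_rot: [-3.115, -0.403, -0.0]
ft_force: [0.1, -0.3, -3.6]
grip_width: 0.113
grip_force: 30.0
```

{"fn": "step_arm", "kwargs": {"commands": [{"travel": [0,0,0.001],"turn": [0,0,0]},{"travel": [0,0,0.002],"turn": [0,0,0]},{"travel": [0,0,0.002],"turn": [0,0,0]}]}}

```text
time: 10.35
position: [0.54, 0.2108, 0.1884]
tool_rot: [-3.115, -0.403, -0.002]
ft_force: [0.2, 0.1, -3.6]
grip_width: 0.113
grip_force: 30.0
```

{"fn": "step_arm", "kwargs": {"commands": [{"travel": [0,0,0.0005],"turn": [0,0,0]},{"travel": [0,0,0.001],"turn": [0,0,0]},{"travel": [0,0,0.001],"turn": [0,0,0]}]}}

```text
time: 10.65
position: [0.54, 0.2108, 0.1875]
tool_rot: [-3.115, -0.403, -0.002]
ft_force: [0.0, -0.1, -3.9]
grip_width: 0.106
grip_force: 30.0
```

{"fn": "step_arm", "kwargs": {"commands": [{"travel": [0,0,0.0005],"turn": [0,0,0]},{"travel": [0,0,0.001],"turn": [0,0,0]},{"travel": [0,0,0.001],"turn": [0,0,0]}]}}

```text
time: 10.95
position: [0.54, 0.2107, 0.1864]
tool_rot: [-3.115, -0.403, -0.002]
ft_force: [-0.5, -0.3, -3.1]
grip_width: 0.114
grip_force: 30.0
```

{"fn": "step_arm", "kwargs": {"commands": [{"travel": [0,0,0.0005],"turn": [0,0,0]},{"travel": [0,0,0.001],"turn": [0,0,0]},{"travel": [0,0,0.001],"turn": [0,0,0]}]}}

```text
time: 11.25
position: [0.5399, 0.2107, 0.1854]
tool_rot: [-3.115, -0.403, -0.002]
ft_force: [0.5, -0.1, -2.3]
grip_width: 0.11
grip_force: 30.0
```

{"fn": "step_arm", "kwargs": {"commands": [{"travel": [0,0,0.0005],"turn": [0,0,0]},{"travel": [0,0,0.001],"turn": [0,0,0]},{"travel": [0,0,0.001],"turn": [0,0,0]}]}}

```text
time: 11.55
position: [0.5399, 0.2107, 0.1844]
tool_rot: [-3.115, -0.403, -0.002]
ft_force: [0.5, -0.6, -2.7]
grip_width: 0.113
grip_force: 30.0
```

{"fn": "step_arm", "kwargs": {"commands": [{"travel": [0,0,0.0005],"turn": [0,0,0]},{"travel": [0,0,0.001],"turn": [0,0,0]},{"travel": [0,0,0.001],"turn": [0,0,0]}]}}

```text
time: 11.85
position: [0.5399, 0.2107, 0.1834]
tool_rot: [-3.115, -0.403, -0.002]
ft_force: [-0.2, 0.4, -3.0]
grip_width: 0.113
grip_force: 30.0
```

{"fn": "step_arm", "kwargs": {"commands": [{"travel": [0,0,0.0005],"turn": [0,0,0]},{"travel": [0,0,0.001],"turn": [0,0,0]},{"travel": [0,0,0.001],"turn": [0,0,0]}]}}

```text
time: 12.15
position: [0.5399, 0.2107, 0.1824]
tool_rot: [-3.115, -0.403, -0.002]
ft_force: [0.2, -0.2, -3.4]
grip_width: 0.114
grip_force: 30.0
```

Run:
```python
from h import *
s=ctrl.get_state();print(s["position"],s["ft_force"],s["torque"])
im=ctrl.get_image("scene");cv2.imwrite("pics/s7.png",cv2.resize(im[140:260,310:450,::-1],(700,600),interpolation=cv2.INTER_CUBIC))
```

```text
[0.5399 0.2107 0.1824] [ 0.215  -0.2334 -3.3637] [-0.0205  0.1454  0.0005]
```

View pics/s7.png

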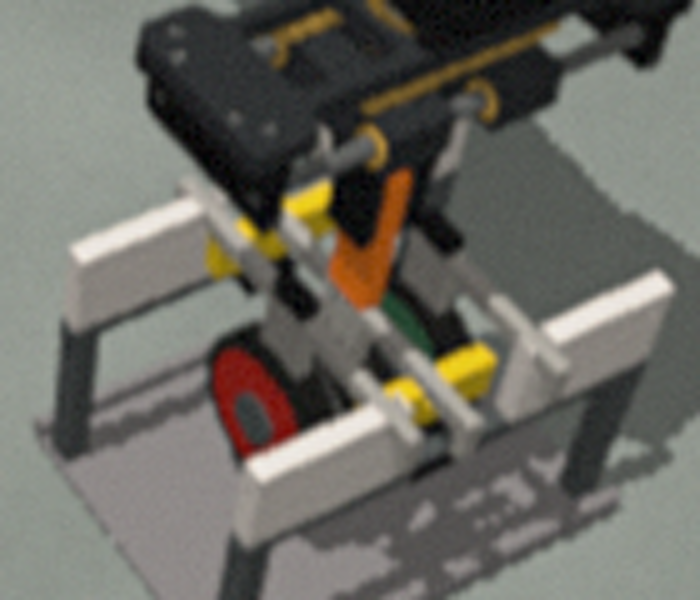

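The bar crosses the near yellow strip at about (430,385), and the strip's right part stands beside it. That suggests the bar is already in the slot with no contact yet. I'll keep lowering gently until I feel the floor, expected at a TCP height of about 0.178.

{"fn": "step_arm", "kwargs": {"commands": [{"travel": [0,0,0.0005],"turn": [0,0,0]},{"travel": [0,0,0.001],"turn": [0,0,0]},{"travel": [0,0,0.0015],"turn": [0,0,0]},{"travel": [0,0,0.0015],"turn": [0,0,0]}]}}

```text
time: 12.6
position: [0.5399, 0.2107, 0.1809]
tool_rot: [-3.115, -0.403, -0.002]
ft_force: [0.7, -0.1, -2.7]
grip_width: 0.112
grip_force: 30.0
```

{"fn": "step_arm", "kwargs": {"commands": [{"travel": [0,0,0.0005],"turn": [0,0,0]},{"travel": [0,0,0.001],"turn": [0,0,0]},{"travel": [0,0,0.001],"turn": [0,0,0]}]}}

```text
time: 12.9
position: [0.54, 0.2107, 0.1799]
tool_rot: [-3.115, -0.403, -0.002]
ft_force: [-0.7, -0.2, -4.1]
grip_width: 0.108
grip_force: 30.0
```

{"fn": "step_arm", "kwargs": {"commands": [{"travel": [0,0,0.0005],"turn": [0,0,0]},{"travel": [0,0,0.001],"turn": [0,0,0]},{"travel": [0,0,0.001],"turn": [0,0,0]}]}}

```text
time: 13.2
position: [0.5399, 0.2107, 0.1789]
tool_rot: [-3.115, -0.403, -0.002]
ft_force: [0.2, -0.2, -3.0]
grip_width: 0.111
grip_force: 30.0
```

{"fn": "step_arm", "kwargs": {"commands": [{"travel": [0,0,0.0005],"turn": [0,0,0]},{"travel": [0,0,0.001],"turn": [0,0,0]},{"travel": [0,0,0.001],"turn": [0,0,0]}]}}

```text
time: 13.5
position: [0.54, 0.2108, 0.1781]
tool_rot: [-3.115, -0.403, -0.002]
ft_force: [-0.2, -0.2, -2.8]
grip_width: 0.113
grip_force: 30.0
```

{"fn": "step_arm", "kwargs": {"commands": [{"travel": [0,0,0.0005],"turn": [0,0,0]},{"travel": [0,0,0.0005],"turn": [0,0,0]},{"travel": [0,0,0.0005],"turn": [0,0,0]}]}}

```text
time: 13.8
position: [0.5401, 0.2108, 0.1779]
tool_rot: [-3.114, -0.403, -0.003]
ft_force: [-0.8, -0.3, 0.4]
grip_width: 0.114
grip_force: 30.0
```

Contact came at a TCP height of 0.178, exactly the slot-floor height, with about 3 N taken and no earlier touch. I'll check with a small sideways wiggle, then release.

{"fn": "step_arm", "kwargs": {"commands": [{"travel": [0,0.001,0],"turn": [0,0,0]},{"travel": [0,0.002,0],"turn": [0,0,0]},{"travel": [0,0.0025,0],"turn": [0,0,0]},{"travel": [0,0.0025,0],"turn": [0,0,0]}]}}

```text
time: 14.2
position: [0.5409, 0.2089, 0.1779]
tool_rot: [-3.113, -0.403, -0.004]
ft_force: [-0.4, 3.2, 1.8]
grip_width: 0.117
grip_force: 30.0
```

{"fn": "step_arm", "kwargs": {"commands": [{"travel": [0,-0.0015,0],"turn": [0,0,0]},{"travel": [0,-0.003,0],"turn": [0,0,0]},{"travel": [0,-0.0045,0],"turn": [0,0,0]},{"travel": [0,-0.005,0],"turn": [0,0,0]},{"travel": [0,-0.005,0],"turn": [0,0,0]}]}}

```text
time: 14.7
position: [0.54, 0.2118, 0.1776]
tool_rot: [3.115, 0.401, 0.003]
ft_force: [2.0, -3.6, 2.7]
grip_width: 0.113
grip_force: 30.0
```

Both directions are resisted with 3–4 N, so the bar is captured in the slot. I'll return to centre and release.

{"fn": "step_arm", "kwargs": {"commands": [{"travel": [0,0.001,0],"turn": [0,0,0]},{"travel": [0,0.0025,0],"turn": [0,0,0]},{"travel": [0,0.0025,0],"turn": [0,0,0]},{"travel": [0,0.0025,0],"turn": [0,0,0]}]}}

```text
time: 15.1
position: [0.5401, 0.2114, 0.1776]
tool_rot: [-3.114, -0.403, -0.003]
ft_force: [0.6, -0.7, 1.4]
grip_width: 0.115
grip_force: 30.0
```

{"fn": "step_arm", "kwargs": {"commands": [{"travel": [0,0,0],"turn": [0,0,0]},{"travel": [0,0,0],"turn": [0,0,0]},{"travel": [0,0,0],"turn": [0,0,0]},{"travel": [0,0,0],"turn": [0,0,0]},{"travel": [0,0,0],"turn": [0,0,0]}], "gripper": 0.5}}

```text
time: 15.6
position: [0.5398, 0.2109, 0.1773]
tool_rot: [-3.114, -0.403, -0.002]
ft_force: [-0.2, -0.3, 0.1]
grip_width: 0.459
grip_force: 0.0
```

{"fn": "step_arm", "kwargs": {"commands": [{"travel": [0,0,0],"turn": [0,0,0]},{"travel": [0,0,0],"turn": [0,0,0]},{"travel": [0,0,0],"turn": [0,0,0]}]}}

```text
time: 15.9
position: [0.54, 0.2108, 0.1775]
tool_rot: [-3.114, -0.403, -0.002]
ft_force: [-0.6, -0.1, -0.2]
grip_width: 0.495
grip_force: 0.0
```

{"fn": "step_arm", "kwargs": {"commands": [{"travel": [0,0,-0.01],"turn": [0,0,0]},{"travel": [0,0,-0.03],"turn": [0,0,0]},{"travel": [0,0,-0.06],"turn": [0,0,0]},{"travel": [0,0,-0.1],"turn": [0,0,0]},{"travel": [0,0,-0.14],"turn": [0,0,0]}]}}

```text
time: 16.4
position: [0.5396, 0.2104, 0.3196]
tool_rot: [-3.114, -0.403, -0.002]
ft_force: [0.2, -0.1, 0.1]
grip_width: 0.502
grip_force: 0.0
```

{"fn": "step_arm", "kwargs": {"commands": [{"travel": [-0.04,0,-0.03],"turn": [0,0,0]},{"travel": [-0.08,0,-0.04],"turn": [0,0,0]},{"travel": [-0.1,0,-0.04],"turn": [0,0,0]},{"travel": [-0.1,0,-0.04],"turn": [0,0,0]},{"travel": [-0.1,0,-0.04],"turn": [0,0,0]}]}}

```text
time: 16.9
position: [0.4434, 0.1851, 0.3581]
tool_rot: [-3.113, -0.403, -0.005]
ft_force: [0.2, -0.4, -0.3]
grip_width: 0.499
grip_force: 0.0
```

Run:
```python
from h import *
s=ctrl.get_state();print(s["position"],s["ft_force"],s["time"])
im0=cv2.imread("pics/scene0.png")[:,:,::-1].copy()
for k in range(2):
    im=ctrl.get_image("scene")
    for a,c,b in blobs(im,(5,170,90),(14,255,255)): 
        if c[1]>120 or 330<c[0]<420: print("orange",a,c,b.round(1).tolist())
for nm,i in(("before",im0),("after",im)):
    for col,lo,hi in(("yellow",(22,150,90),(34,255,255)),("red",(0,150,60),(4,255,255)),("green",(60,60,30),(85,255,255))):
        print(nm,col,[(a,c.round(1).tolist()) for a,c,b in blobs(i,lo,hi) if 315<c[0]<450 and 150<c[1]<260])
    print(nm,"tin",cv2.mean(i[235:270,265:293])[:3])
X=np.array([.540,.2107,.182])
u=np.array([.967,.253,0])*.012
for d in(.015,-.059): print(d,proj("scene",X+[0,0,d]),proj("scene",X+u+[0,0,d]),proj("scene",X-u+[0,0,d]))
```

```text
[0.4434 0.1851 0.3581] [ 0.1959 -0.3518 -0.3059] 16.9
orange 325 [383.3385 185.9262] [[374.29998779296875, 200.60000610351562], [381.0, 169.1999969482422], [392.3999938964844, 171.60000610351562], [385.6000061035156, 203.0]]
orange 324 [383.4167 185.8673] [[374.3999938964844, 200.60000610351562], [381.20001220703125, 169.1999969482422], [392.3999938964844, 171.60000610351562], [385.6000061035156, 203.0]]
before yellow [(np.int32(150), [368.5, 183.9]), (np.int32(26), [353.4, 192.2]), (np.int32(174), [398.9, 216.0])]
before red [(np.int32(169), [359.7, 218.7])]
before green [(np.int32(190), [386.9, 205.2])]
before tin (169.62040816326532, 166.88775510204084, 157.15)
after yellow [(np.int32(77), [372.9, 181.5]), (np.int32(37), [361.6, 186.3]), (np.int32(26), [353.3, 192.1]), (np.int32(91), [402.6, 213.6]), (np.int32(34), [391.6, 219.0])]
after red [(np.int32(168), [359.6, 218.9])]
after green [(np.int32(63), [391.4, 204.9])]
after tin (172.0326530612245, 169.52244897959184, 159.715306122449)
0.015 [386.3647 173.2588] [390.2744 177.2738] [382.5185 169.309 ]
-0.059 [380.1723 199.3541] [383.7795 203.3092] [376.6201 195.4593]
```

The handle sits where predicted and is still. The neighbours, the strips and the tin have not moved. Handing in.

```bash
python3 -c "
from bench import ctrl
print(ctrl.close_job())"
```

```text
the job is handed in; nothing more can be done
None
```

The wheel hangs home in the yellow slot, upright, still and released, with the neighbouring wheels and the tin where they were, and I handed the job in at about 17 s; the judging result was not shown to me.

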